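Fit the filter cartridge and lock the tabbed collar

TASK

Set the winged filter cartridge upright and fully home in the port of the filtration unit, then gently squeeze the two tabs of the grey locking collar and turn the collar clockwise to its stop, and let go so that both tabs spring fully out again and the collar is locked. Do not squeeze the tabs in to their limit, do not force the collar past its stop, and leave the two vials standing where they are.

Things in the scene. Friction and masses are not known exactly. Their poses are not given: they have to be found in the camera images.
- cartridge_mid (a point): filter cartridge, white plastic, about 70 g, loose, upright, 74 mm tall; this point: on its axis half-way up, 37 mm above the foot. From the foot up: round spigot 28 mm across, 18 mm long; two opposite flat wings, together a bar 40 mm long (x axis), 20 mm wide (y), 6 mm thick (18 to 24 mm above the foot); round head 26 mm across, 50 mm tall. z up.
- cartridge_grip (a point): on the cartridge's axis, 61 mm above its foot (13 mm below the top): where to grip the head, fingers closing along the wings (x axis), so that they stay above the collar and between its tabs when it is set in.
- port (a point): white filtration unit, 150 x 170 x 45 mm, fixed; this point: centre of the port's mouth in its top face, 45 mm above the bench, z up. The port is a round blind hole 32.5 mm across, 20 mm deep. The cartridge goes in spigot down, wings along this x axis (either way round, within 0.3 rad), until the wings' underside rests on the top face: its middle is then 19 mm above this point.
- collar_axis (a point): grey locking collar, a ribbed ring 96 mm across round the port, its top 58 mm above the bench; this point: on its axis 80 mm above the bench, the height to take the tabs. Two upright tabs on it, at its +y and -y sides (the y axis turns with the collar; at the start it is the port's y): blades 26 mm wide, 5 mm thick, 58 to 94 mm above the bench, outer faces 58 mm apart when out.
- lugs (a point): on the collar's axis, 55 mm above the bench, turns with it. Two lugs inside the ring, at the +y and -y sides below the tabs, 22 mm wide, 5 mm thick, reach in to 17 mm from the axis. The wings pass down between them; turned, they swing over the wings with 1.5 mm to spare and hold the cartridge down.
- collar (a joint): turn of the collar, rad: 0 as parked, grows clockwise seen from above. With both tabs in by over 3.5 mm it turns with about 0.04 N m; otherwise a catch holds it. The stop lies between 0.8 and 1.4 rad, differs each time, is hidden and must be felt: it blocks further turning. Let go at it, the tabs spring out; over 0.14 rad short of it a wall keeps them about 3 mm in.
- stop (a joint): how far the collar's stop has been forced out of place, rad: 0 when sound. It gives way if the collar is turned against it with more than about 0.45 N m; more than 0.07 rad is damage. It says nothing of where the stop lies.
- tab_a (a joint): how far the tab on the collar's +y side is pushed in towards the axis, m: 0 fully out. Spring: 5 N to start, plus 2.5 N per mm (about 14 N at 3.5 mm, 20 N at 6 mm); travel 10 mm, and more than 8.5 mm strains it.
- tab_b (a joint): the same for the tab on the -y side.
- vial_a: clear round vial with white cap, 33 mm across, 72 mm tall, loose, near the cartridge; origin at the centre of its foot; to be left alone.
- vial_b: white round vial with grey cap, 28 mm across, 80 mm tall, no wings, loose, near the cartridge; origin at the centre of its foot; to be left alone.
There are look-alikes about, which are no part of the job. Leave any blue or purple look-alike of the part that bears cartridge_mid alone.

How it is judged (in metres and radians):
On the way, in this order (a step that is already met when the one before it is completed fails the run):
1. the cartridge stands fully home in the port while the collar is still open (horizontal distance between cartridge_mid and port below 0.005 m and z of cartridge_mid in the frame of port below 0.0215 m and angle between cartridge_mid's own z axis and vertical below 0.1 rad and value of joint collar below 0.1 rad), for 0.1 s.
2. both tabs are squeezed in and the collar has been turned clear of its parked place (value of joint each of tab_a, tab_b above 0.0025 m and value of joint collar above 0.3 rad), for 0.1 s.
At the end, for the whole second after the job is handed in: The cartridge stands in the port within 5 mm of its centre, at most 2.5 mm above fully home and within 0.1 rad of upright; the collar is turned more than 0.7 rad and at rest, with both tabs sprung out to within 1.5 mm (in the lock notches) (horizontal distance between cartridge_mid and port below 0.005 m and z of cartridge_mid in the frame of port below 0.0215 m and angle between cartridge_mid's own z axis and vertical below 0.1 rad and value of joint collar above 0.7 rad and value of joint each of tab_a, tab_b below 0.0015 m and velocity of joint collar below 0.05 rad/s); the robot touches nothing.
It fails at once if a tab is squeezed in more than 8.5 mm (value of joint any of tab_a, tab_b above 0.0085 m).
It fails at once if the stop is forced by more than 0.07 rad (value of joint stop above 0.07 rad).
It fails at once if a vial is moved more than 25 mm or tipped (distance of any of vial_a, vial_b from where it was at the start of the episode above 0.025 m or angle between any of vial_a, vial_b's own z axis and vertical above 0.4 rad).
It also fails if it takes over 70 s, if anything falls off the work surface, if the arm or the gripper's body presses on something with over 40 N, if the wrist force passes 120 N, or if a joint passes its speed limit or range.

ROBOT

A 6-joint arm with a two-finger parallel gripper is mounted at the origin on the work surface. World frame = base frame: x ahead of the robot, y to its left, z up, the work surface at z = 0. Lengths are in mm, angles in rad, forces in N, time in s.
With the tool pointing down it reaches from about 425 to 950 mm from the base axis. Payload 14.7 kg.
Tool frame: the origin (TCP) lies midway between the tips of the shut fingers; the grasp point (between the pads) lies robot.tcp_to_grasp behind it (robot.tcp_to_grasp is the distance from the TCP to the grasp point, in mm); z points along the fingers, y is the line along which they close (so a half turn about z gives the same grasp; the last joint's range is limited). The gripper opens to 85 mm and grips with 20 to 120 N. Pads are 22 mm wide; open, the fingers measure 114 mm over their backs; the gripper's body (76 mm by 85 mm) begins 54 mm behind the grasp point. The pads swing forward as they close: fully open they stand 13 mm farther back than shut.
Start: joints at [-1.192, 0.48, 1.596, -0, 1.065, -0.047], TCP at [268.497, -591.947, 231.297] pointing down, gripper open.
Joint ranges: [-2.75, 2.75], [-0.82, 2.05], [0.23, 2.67], [-1.56, 4.7], [0.09, 2.69], [-2.92, 2.92]. Speed limits (rad/s): [1.89, 1.89, 2.39, 3.01, 3.01, 3.01].

INTERFACE

Orientations are given as [roll, pitch, yaw] about the fixed x, y, z axes, in that order (R = Rz(yaw) Ry(pitch) Rx(roll)).
In Python, from bench import robot gives the robot as it stands.
- The arm moves only by the tool move_arm, never from a script. Its argument "motion" is a list that holds one entry, the list of rows, each a list of 7 numbers: the turn, a rotation vector about the world's x, y, z in units of 6 degrees (1.0 is 6 degrees), then the shift along the world's x, y, z in units of 150 mm (1.0 is 150 mm), then the opening, from 0 (shut) to 1 (fully open). A call has 1 to 10 rows; each row shifts and turns the commanded pose from where the row before left it; what a row does not reach is not made up. A row lasts 1/12 s, in which the tool goes at most 41.7 mm and 7.16 degrees, less where a joint would pass 70% of its speed; a pose out of reach is approached as far as the arm can. A call with a number of a shift or a turn outside -1 to 1 is refused whole. A call with a gripper value outside its range is refused whole. The fingers move at their own pace and stop on an object; the grip force is fixed at half the most. Time passes only in rows, so rows that do not move let the fingers close. It gives the time, the measured TCP pose, the force, the opening and the grip force at its end, in the units of the state.
- robot.get_state(): the state, without advancing time (a new reading comes with each control period).
- robot.snapshot(name): name is "scene" or "side" or "wrist"; returns a dict with "image" (384x512x3 uint8, red, green, blue), "intrinsics" (3x3 intrinsics, pixels), "R" (3x3) and "t" (3): a world point X has camera coordinates R X + t. Camera axes: x right, y down, z forward; pixel columns grow to the right and rows downward; lengths in mm; the calibration is good to about 2 mm. The wrist camera is an equidistant fisheye: a pixel r from the principal point sees the ray r / f radians off the axis. A picture is of the moment at which its call begins. There is no depth.
- robot.finish_job(): hands the job in; it is judged then, once.
The state is a dict: "t": time; "joint_positions": joint angles; "qvel": joint speeds; "effort": joint torques, N m; "position": TCP position; "tcp_rot": TCP orientation; "wrist_force": force on the tool from outside, world axes, zero at the start; "moment": the same for the moment, N m; "gripper_width": finger opening in mm; "grip_force": force on a finger pad.
Only numpy, scipy, OpenCV 4.12 (cv2) and the standard library are available. Lean on these libraries where they do the work, as an engineer would, in place of code of your own. Each camera call takes 0.05 s, during which the arm holds its last target. There are 200 camera calls.

## Working session

There is one attempt and no reset: what is moved stays moved. The work goes in short steps, Python scripts to look and compute and a tool call to move; the robot and the scene stay as the last step left them, time stands still between calls to the robot, and variables do not carry over. Pictures are saved under pics/ and viewed, at most 10 in all, crops included, and the job is handed in when it is done.

Besides the shell and the picture viewer there is one more tool, called after "Call:" by a JSON object that holds its "name" and its "arguments", one argument or row to a line. move_arm: Moves the arm, as the interface text tells. Shifts and turns lie within -1 to 1; 1 stands for 150 mm of shift or 6 degrees of turn. Its arguments: {"type":"object","properties":{"motion":{"type":"array"}},"required":["motion"]}

```bash
ls; mkdir -p pics
python3 - <<'E'
from bench import robot
import cv2,numpy as np,pickle
s=robot.get_state();print(s, robot.tcp_to_grasp)
d={n:robot.snapshot(n) for n in("scene","side","wrist")}
pickle.dump(d,open("s0.pkl","wb"))
for n in d: print(n,np.round(d[n]["intrinsics"],1).tolist(),np.round(d[n]["R"],3).tolist(),np.round(d[n]["t"],1))
im=np.hstack([d["scene"]["image"],d["side"]["image"]])[:,:,::-1]
cv2.imwrite("pics/a.png",cv2.resize(d["scene"]["image"][:,:,::-1],(800,600)))
cv2.imwrite("pics/b.png",cv2.resize(d["side"]["image"][:,:,::-1],(800,600)))
E
```

```text
pics
{'t': 0.0, 'joint_positions': array([-1.19158463e+00,  4.80843830e-01,  1.59693533e+00,  1.18873753e-05,
        1.06506597e+00, -4.66186247e-02]), 'qvel': array([ 9.75484977e-04, -4.31329799e-04,  4.50106755e-05,  1.44994006e-03,
       -1.18557126e-03, -1.99162027e-04]), 'effort': array([-4.97083267e-03, -9.50659633e+01, -4.30198252e+01, -6.92494887e-04,
        1.21804577e-02, -2.83370434e-05]), 'position': array([ 268.34867932, -591.53802667,  230.64169531]), 'tcp_rot': array([-3.14034202e+00, -6.87485047e-05,  4.25824517e-01]), 'wrist_force': array([-1.04095638, -0.57319916,  0.32039249]), 'moment': array([ 0.04044632, -0.04286017,  0.00015027]), 'grip_force': 0.0, 'gripper_width': 85.46894597849787} 18.700000000000003
scene [[459.8, 0.0, 260.6], [0.0, 459.8, 182.8], [0.0, 0.0, 1.0]] [[-0.647, 0.763, -0.009], [0.67, 0.562, -0.485], [-0.365, -0.32, -0.874]] [ 271.7 -367.5 1247.1]
side [[462.3, 0.0, 262.2], [0.0, 462.3, 201.2], [0.0, 0.0, 1.0]] [[0.99, -0.143, 0.017], [-0.086, -0.686, -0.723], [0.115, 0.714, -0.691]] [-495.4  176.1  804.2]
wrist [[297.3, 0.0, 255.3], [0.0, 297.3, 194.8], [0.0, 0.0, 1.0]] [[0.413, -0.911, -0.001], [-0.876, -0.398, 0.271], [-0.247, -0.111, -0.963]] [-648.1  -35.8  378.1]
```

View pics/a.png

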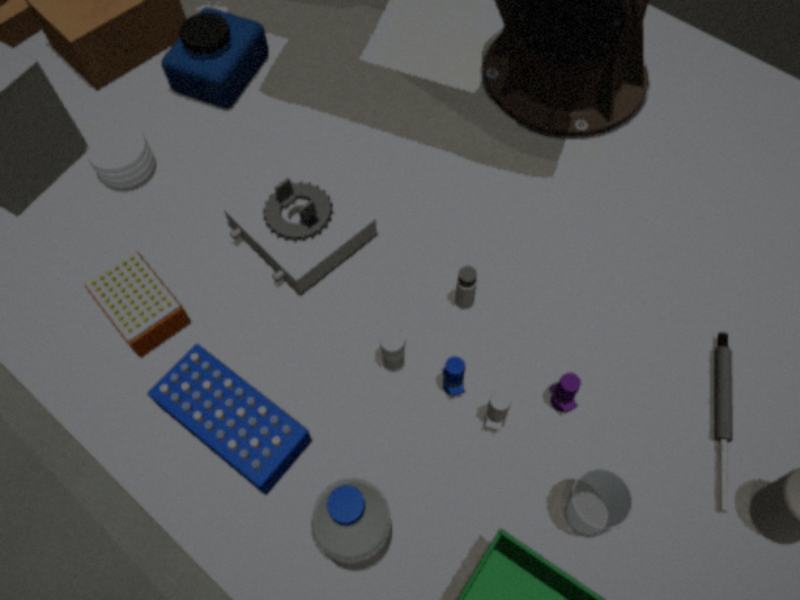

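View pics/b.png

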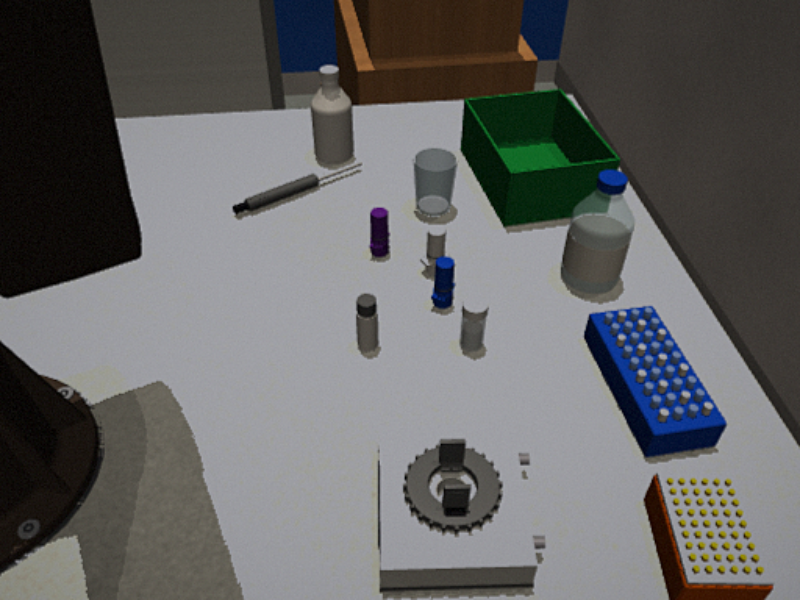

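The scene view shows these look-alikes: the white winged part at (497,408), the blue one at (454,375), the purple one at (567,392), the clear vial at (393,350) and the white vial with a grey cap at (466,287). I choose the white winged one. In the side view it is at (436,245). The collar is at (298,210) in scene and (453,488) in side. Next is a close crop to check the choice.

```bash
cat > h.py <<'E'
import numpy as np,cv2,pickle
def ray(c,u,v,fish=False):
    K=c["intrinsics"];x=(u-K[0,2])/K[0,0];y=(v-K[1,2])/K[1,1]
    if fish:
        r=np.hypot(x,y);d=np.array([x/r*np.sin(r),y/r*np.sin(r),np.cos(r)]) if r>1e-9 else np.array([0,0,1.])
    else: d=np.array([x,y,1.])
    return -c["R"].T@c["t"], c["R"].T@d/np.linalg.norm(d)
def plane(c,u,v,z,fish=False):
    o,d=ray(c,u,v,fish);return o+d*(z-o[2])/d[2]
def tri(r1,r2):
    A=np.zeros((3,3));b=np.zeros(3)
    for o,d in(r1,r2):
        P=np.eye(3)-np.outer(d,d);A+=P;b+=P@o
    X=np.linalg.solve(A,b);return X,[np.linalg.norm((np.eye(3)-np.outer(d,d))@(X-o)) for o,d in(r1,r2)]
def proj(c,X,fish=False):
    p=c["R"]@np.asarray(X,float)+c["t"];K=c["intrinsics"]
    if fish:
        r=np.hypot(p[0],p[1]);th=np.arctan2(r,p[2]);q=p[:2]/r*th
    else: q=p[:2]/p[2]
    return np.array([K[0,0]*q[0]+K[0,2],K[1,1]*q[1]+K[1,2]])
def crop(c,u,v,w,h,k):
    im=c["image"][v:v+h,u:u+w,::-1].astype(float);im=np.clip((im-im.min())*255/(im.max()-im.min()),0,255).astype(np.uint8)
    return cv2.resize(im,None,fx=k,fy=k,interpolation=cv2.INTER_CUBIC)
E
python3 - <<'E'
from h import *
d=pickle.load(open("s0.pkl","rb"))
p=[crop(d["scene"],293,240,50,36,8),crop(d["side"],254,135,50,36,8),crop(d["scene"],140,100,100,72,4),crop(d["side"],240,272,100,72,4)]
cv2.imwrite("pics/c.png",np.vstack([np.hstack(p[:2]),np.hstack(p[2:])]))
E
```

```text
(no output)
```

View pics/c.png

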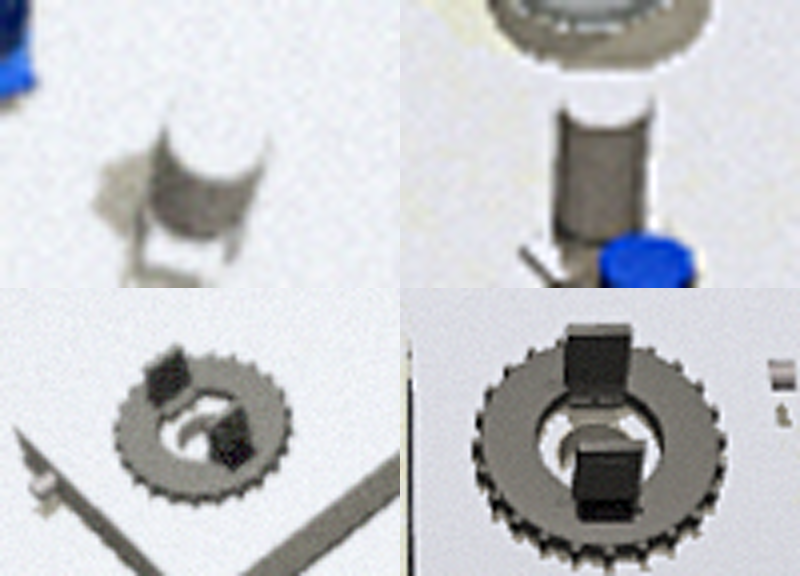

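The crop confirms a white winged cartridge, with its head top near scene (217,132) and side (603,103) in the crop. The collar shows two dark tabs. I triangulate these points.

Run:
```python
from h import *
d=pickle.load(open("s0.pkl","rb"));S,T=d["scene"],d["side"]
def both(n,a,b):
    X,e=tri(ray(S,*a),ray(T,*b));print(n,np.round(X,1),np.round(e,1));return X
both("carttop",(293+217/8,240+132/8),(254+203/8,135+103/8))
a=both("tab1top",(140+166/4,100+(360-288)/4),(240+198/4,272+(328-288)/4))
b=both("tab2top",(140+232/4,100+(416-288)/4),(240+208/4,272+(446-288)/4))
print("tabmid",(a+b)/2,"yaw",np.degrees(np.arctan2(*(a-b)[[1,0]])),np.linalg.norm((a-b)[:2]))
for n,c,w in(("scene",S,(140,100,100,72)),("side",T,(240,272,100,72))):
    u,v,W,H=w;g=c["image"][v:v+H,u:u+W].astype(int).max(2)
    for th in(105,130):
        m=(g<th).astype(np.uint8)
        k,l,st,ce=cv2.connectedComponentsWithStats(m)
        for i in range(1,k):
            if st[i,4]>300:
                cs,_=cv2.findContours((l==i).astype(np.uint8),0,1);cc=max(cs,key=cv2.contourArea);h=cv2.convexHull(cc)
                e=cv2.fitEllipse(h);P=[plane(c,e[0][0]+u,e[0][1]+v,z) for z in(58,)]
                print(n,th,st[i],np.round(e[0],1),np.round(e[1],1),np.round(P,1))
```

```text
carttop [576.8 281.7  71.6] [1.5 1.5]
tab1top [ 528.7 -120.6  124.4] [6.7 6.7]
tab2top [ 519.5 -117.2   53.1] [12.1 12.1]
tabmid [ 524.11061751 -118.87150425   88.75317171] yaw -20.14572546174885 9.84447496276949
scene 105 [  28   14   46   42 1370] [50.1 34.6] [41.2 45.4] [[ 526.9 -118.4   58. ]]
scene 105 [  3  34  39  38 342] [-7165.5 -5631.7] [  131.2 18384.9] [[ 625.8 3529.7   58. ]]
scene 105 [ 59  40  41  32 434] [77.1 63.3] [ 10.9 115.6] [[543.5 -19.6  58. ]]Traceback (most recent call last):
  File "<stdin>", line 17, in <module>
cv2.error: OpenCV(4.12.0) /io/opencv/modules/imgproc/src/shapedescr.cpp:361: error: (-201:Incorrect size of input array) There should be at least 5 points to fit the ellipse in function 'fitEllipseNoDirect'
```

Run:
```python
from h import *
d=pickle.load(open("s0.pkl","rb"));S,T=d["scene"],d["side"]
def both(n,a,b):
    X,e=tri(ray(S,*a),ray(T,*b));print(n,np.round(X,1),np.round(e,1));return X
a=both("tab1",(140+166/4,100+(360-288)/4),(240+208/4,272+(446-288)/4))
b=both("tab2",(140+232/4,100+(416-288)/4),(240+198/4,272+(328-288)/4))
print("mid",(a+b)/2,"yaw",np.degrees(np.arctan2(*(b-a)[[1,0]])),np.linalg.norm((a-b)[:2]))
for c,p in((S,[(15,430),(150,570),(250,570),(395,462)]),(T,[(410,330),(410,570)])):
    o=(140,100) if c is S else (-160+400-100+100-100+0,272)
    print([np.round(plane(c,(q[0] if c is S else q[0]-400)/4+(140 if c is S else 240),(q[1]-288)/4+(100 if c is S else 272),45)[:2],1).tolist() for q in p])
u,v,W,H=240,272,100,72;g=T["image"][v:v+H,u:u+W].astype(int).max(2);m=(g<110).astype(np.uint8)
k,l,st,ce=cv2.connectedComponentsWithStats(m);i=1+st[1:,4].argmax();cs,_=cv2.findContours((l==i).astype(np.uint8),0,1)
e=cv2.fitEllipse(cv2.convexHull(max(cs,key=cv2.contourArea)));print(st[i],e,plane(T,e[0][0]+u,e[0][1]+v,56))
# unit front face edge top (side): points along its lower top-edge
print([np.round(plane(T,x*.64,y*.64,45)[:2],1).tolist() for x,y in((380,571),(533,568))])
print([np.round(plane(S,x*.64,y*.64,45)[:2],1).tolist() for x,y in((227,212),(298,280),(376,222))])
```

```text
tab1 [ 521.8 -146.    90.2] [1.6 1.6]
tab2 [526.9 -91.4  90.5] [2.9 2.9]
mid [ 524.35109294 -118.68224996   90.35110232] yaw 84.60449565932971 54.79009620061179
[[592.0, -206.4], [608.0, -80.1], [572.6, -37.9], [468.1, -24.1]]
[[458.4, -50.8], [445.7, -162.5]]
[  18    9   64   62 2701] ((49.504905700683594, 39.93375015258789), (60.425628662109375, 63.494728088378906), 111.83177947998047) [ 525.33135177 -125.54304432   56.        ]
[[442.6, -199.5], [586.9, -216.0]]
[[590.0, -203.4], [605.0, -42.3], [462.5, -23.4]]
```

Call:
{"name": "move_arm", "arguments": {
  "motion": [
    [[0,0,0.435,0.0896,0.2533,0.02,1],[0,0,0.435,0.0896,0.2533,0.02,1],[0,0,0.435,0.0896,0.2533,0.02,1],[0,0,0.435,0.0896,0.2533,0.02,1],[0,0,0.435,0.0896,0.2533,0.02,1],[0,0,0.435,0.0896,0.2533,0.02,1],[0,0,0.435,0.0896,0.2533,0.02,1],[0,0,0.435,0.0896,0.2533,0.02,1],[0,0,0.435,0.0896,0.2533,0.02,1],[0,0,0.435,0.0896,0.2533,0.02,1]]
  ]
}}

```text
t: 0.98
position: [403.0, -210.1, 261.5]
tcp_rot: [3.141, -0.0, 0.883]
wrist_force: [0.9, 0.4, 1.1]
gripper_width: 85.4
grip_force: 0.0
```

Call:
{"name": "move_arm", "arguments": {
  "motion": [
    [[0,0,0.435,0.0896,0.2533,0.0,1],[0,0,0.435,0.0896,0.2533,0.0,1],[0,0,0.435,0.0896,0.2533,0.0,1],[0,0,0.435,0.0896,0.2533,0,1],[0,0,0.435,0.0896,0.2533,0,1],[0,0,0.435,0.0896,0.2533,0,1],[0,0,0.435,0.0896,0.2533,0,1],[0,0,0.435,0.0896,0.2533,0,1],[0,0,0.435,0.0896,0.2533,0,1],[0,0,0.435,0.0896,0.2533,0,1]]
  ]
}}

```text
t: 1.82
position: [537.4, 170.1, 261.2]
tcp_rot: [-3.141, 0.0, 1.339]
wrist_force: [2.2, -0.1, -0.0]
gripper_width: 85.2
grip_force: 0.0
```

Call:
{"name": "move_arm", "arguments": {
  "motion": [
    [[0,0,0.435,0.0896,0.2533,0,1],[0,0,0.435,0.0896,0.2533,0,1],[0,0,0.435,0.0896,0.2533,0,1],[0,0,0,0,0,0,1],[0,0,0,0,0,0,1]]
  ]
}}

```text
t: 2.23
position: [577.5, 283.8, 260.4]
tcp_rot: [-3.141, 0.0, 1.476]
wrist_force: [-0.3, -1.6, -0.5]
gripper_width: 85.3
grip_force: 0.0
```

Run:
```python
from bench import robot
from h import *
s=robot.get_state();print(s["t"],s["position"],s["tcp_rot"])
w=robot.snapshot("wrist");pickle.dump(w,open("w1.pkl","wb"))
p=proj(w,(577,282,24),True);print(p,proj(w,(577,282,74),True))
cv2.imwrite("pics/d.png",cv2.resize(w["image"][:,:,::-1],(800,600),interpolation=cv2.INTER_CUBIC))
```

```text
2.2333 [577.5213381  283.81394262 260.41767693] [-3.14082578e+00  3.56249449e-04  1.47625507e+00]
[255.97037929 168.40792019] [256.07337029 176.61859969]
```

View pics/d.png

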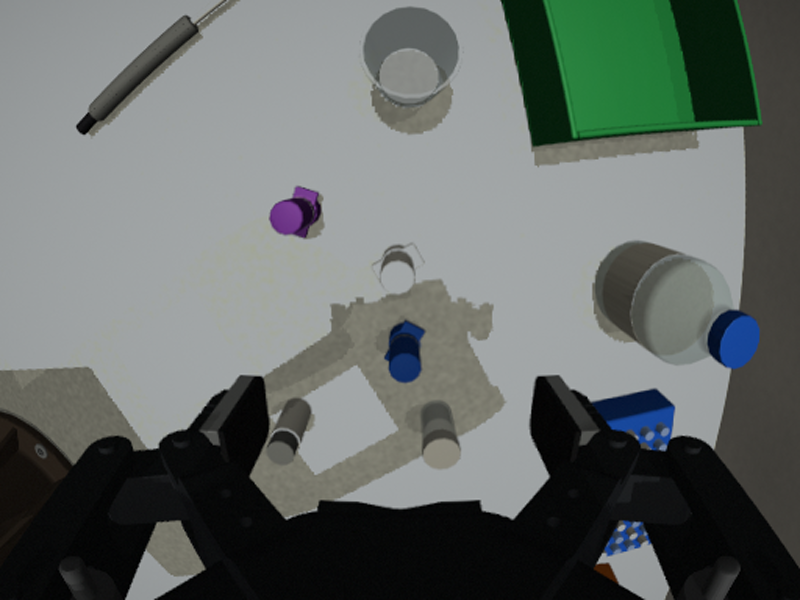

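The wrist view shows the cartridge at (397,270), close to where I predicted it at (400,276). The blue look-alike is at (404,350) and the vials at (290,430) and (440,435). A contrast crop will give the wing direction.

Run:
```python
from h import *
w=pickle.load(open("w1.pkl","rb"))
im=w["image"][150:192,230:280,::-1].astype(np.float32);print(np.percentile(im,[1,5,50,95]))
im=np.clip((im-120)*255/100,0,255) if np.percentile(im,50)>160 else np.clip((im-np.percentile(im,5))*255/(im.max()-np.percentile(im,5)),0,255)
cv2.imwrite("pics/e.png",cv2.resize(im.astype(np.uint8),None,fx=14,fy=14,interpolation=cv2.INTER_CUBIC))
for n,u,v in(("blue",404,368),("vialA",440,452),("vialB",283,447)):
    print(n,np.round(plane(w,u*.64,v*.64,74,True),1))
```

```text
[ 71.  89. 162. 168.]
blue [573.2 209.7  74. ]
vialA [596.4 129.   74. ]
vialB [463.6 144.   74. ]
```

View pics/e.png

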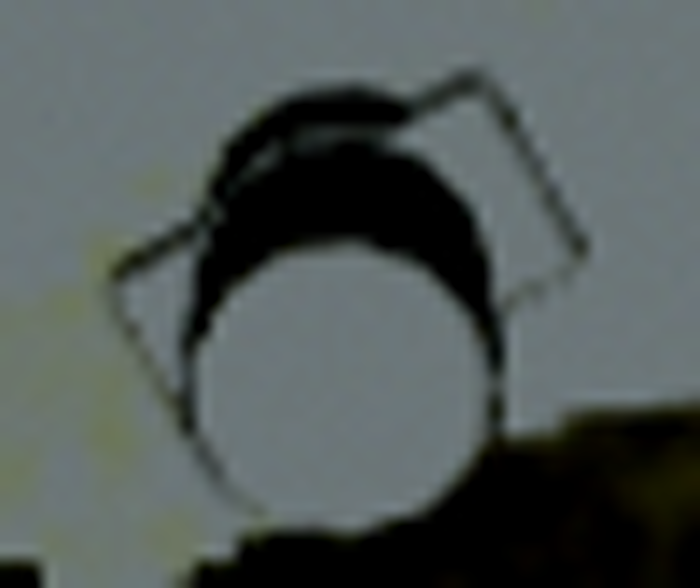

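The crop shows the wing corners at (115,278), (480,78) and (585,250), and the cap centre at (343,386).

Run:
```python
from h import *
w=pickle.load(open("w1.pkl","rb"))
f=lambda x,y,z:plane(w,230+(x+.5)/14-.5,150+(y+.5)/14-.5,z,True)
a,b,c=f(115,278,24),f(480,78,24),f(585,250,24);print(a,b,c,"len",np.linalg.norm(b-a),np.linalg.norm(c-b),"yaw",np.degrees(np.arctan2(*(b-a)[[1,0]])),np.degrees(np.arctan2(*(c-b)[[1,0]]))+90,"mid",(a+c)/2,"cap",f(343,386,74))
```

```text
[553.35403426 282.97374341  24.        ] [588.66685192 298.39973534  24.        ] [596.92042623 281.49170683  24.        ] len 38.53513095869608 18.814965243663462 yaw 23.597549210375004 26.01909843348774 mid [575.13723025 282.23272512  24.        ] cap [574.65195286 281.65405051  74.        ]
```

Call:
{"name": "move_arm", "arguments": {
  "motion": [
    [[0,0,0.84,-0.003,-0.002,0,1],[0,0,0.84,-0.003,-0.002,0,1],[0,0,0.84,-0.003,-0.002,0,1],[0,0,0.84,-0.003,-0.002,0,1],[0,0,0.84,-0.003,-0.002,0,1],[0,0,0.84,-0.003,-0.002,0,1],[0,0,0,0,0,-0.2,1],[0,0,0,0,0,-0.2,1],[0,0,0,0,0,-0.2,1],[0,0,0,0,0,-0.2,1]]
  ]
}}

```text
t: 3.12
position: [574.6, 278.5, 140.6]
tcp_rot: [3.141, 0.0, 1.999]
wrist_force: [-0.2, 1.5, 0.1]
gripper_width: 85.2
grip_force: 0.0
```

Call:
{"name": "move_arm", "arguments": {
  "motion": [
    [[0,0,0,0,0,-0.2,1],[0,0,0,0,0,-0.2,1],[0,0,0,0,0,-0.15,1],[0,0,0,0,0,-0.1,1],[0,0,0,0,0,0,1],[0,0,0,0,0,0,1]]
  ]
}}

```text
t: 3.62
position: [574.4, 278.8, 43.7]
tcp_rot: [-3.14, 0.0, 2.0]
wrist_force: [0.5, 0.7, 0.1]
gripper_width: 85.0
grip_force: 0.0
```

Call:
{"name": "move_arm", "arguments": {
  "motion": [
    [[0,0,0,0,0,0,0.0],[0,0,0,0,0,0,0.0],[0,0,0,0,0,0,0.0],[0,0,0,0,0,0,0.0],[0,0,0,0,0,0,0.0],[0,0,0,0,0,0,0.0],[0,0,0,0,0,0,0.0],[0,0,0,0,0,0,0.0],[0,0,0,0,0,0,0.0],[0,0,0,0,0,0,0.0]]
  ]
}}

```text
t: 4.45
position: [575.3, 280.4, 44.6]
tcp_rot: [3.141, 0.0, 2.001]
wrist_force: [-1.1, -1.0, 7.9]
gripper_width: 24.7
grip_force: 58.3
```

Call:
{"name": "move_arm", "arguments": {
  "motion": [
    [[0,0,0,0,0,0.1,0],[0,0,0,0,0,0.2,0],[0,0,0,0,0,0.24,0],[0,0,0,0,0,0.24,0],[0,0,0,0,0,0.24,0],[0,0,0,0,0,0.24,0],[0,0,0,0,0,0.18,0],[0,0,-0.42,-0.028,-0.256,0,0],[0,0,-0.42,-0.028,-0.256,0,0],[0,0,-0.42,-0.028,-0.256,0,0]]
  ]
}}

```text
t: 5.28
position: [561.9, 164.2, 260.5]
tcp_rot: [3.14, 0.0, 1.869]
wrist_force: [1.5, -1.1, -0.5]
gripper_width: 24.1
grip_force: 59.1
```

Call:
{"name": "move_arm", "arguments": {
  "motion": [
    [[0,0,-0.42,-0.028,-0.256,0,0],[0,0,-0.42,-0.028,-0.256,0,0],[0,0,-0.42,-0.028,-0.256,0,0],[0,0,-0.42,-0.028,-0.256,0,0],[0,0,-0.42,-0.028,-0.256,0,0],[0,0,-0.42,-0.028,-0.256,0,0],[0,0,-0.42,-0.028,-0.256,0,0],[0,0,-0.42,-0.028,-0.256,0,0],[0,0,-0.42,-0.028,-0.256,0,0],[0,0,0,0,0,0,0]]
  ]
}}

```text
t: 6.12
position: [523.8, -186.5, 260.1]
tcp_rot: [3.141, 0.002, 1.467]
wrist_force: [-0.3, 0.6, -1.2]
gripper_width: 24.4
grip_force: 59.0
```

Call:
{"name": "move_arm", "arguments": {
  "motion": [
    [[0,0,0,0,0,0,0],[0,0,0,0,0,0,0],[0,0,0,0,0,0,0]]
  ]
}}

```text
t: 6.37
position: [524.5, -179.7, 259.8]
tcp_rot: [-3.141, -0.0, 1.475]
wrist_force: [0.9, -0.7, -0.7]
gripper_width: 24.2
grip_force: 59.0
```

Run:
```python
from bench import robot
from h import *
s=robot.get_state();print(s["t"],s["position"],s["tcp_rot"])
w=robot.snapshot("wrist");pickle.dump(w,open("w2.pkl","wb"))
u,v=proj(w,(525,-119,58),True);print(u,v)
cv2.imwrite("pics/f.png",np.vstack([cv2.resize(w["image"][100:250,156:356,::-1],(800,600),interpolation=cv2.INTER_CUBIC)]))
```

```text
6.3667 [ 524.51108788 -179.67681579  259.82547021] [-3.14142103e+00 -3.05372848e-04  1.47464784e+00]
251.58848918503816 121.02418871700688
```

View pics/f.png

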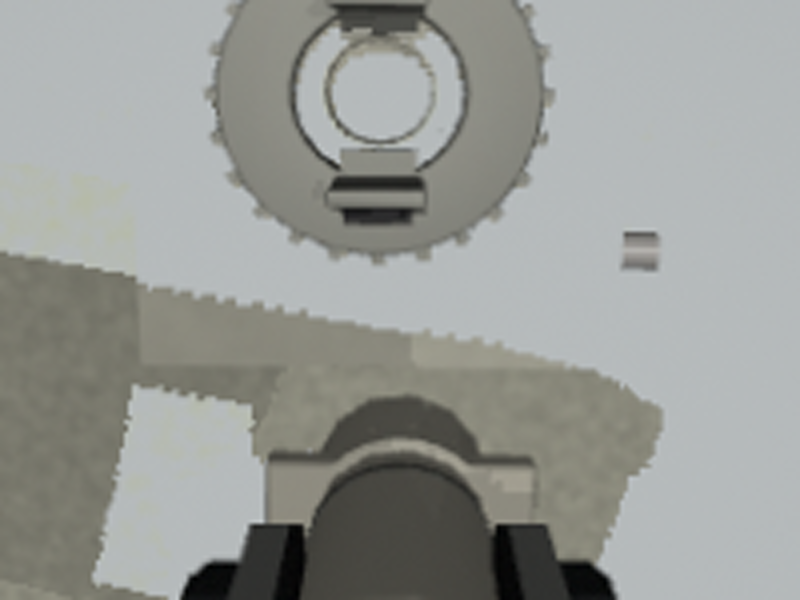

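The wrist view shows the port mouth centred at (381,91) in the crop and the inner ring at (380,~90). The near tab top runs from (328,188) to (426,190), and the held wing's front edge runs from (270,457) to (532,460). Converting to world.

Run:
```python
from h import *
w=pickle.load(open("w2.pkl","rb"))
f=lambda x,y,z:plane(w,156+(x+.5)/4-.5,100+(y+.5)/4-.5,z,True)
L,R,U,D=[f(*p,45) for p in((326,91),(436,91),(381,39),(381,142))]
print("port",(L+R)/2,(U+D)/2,"dia",np.linalg.norm(R-L),np.linalg.norm(U-D))
L,R=f(217,91,58),f(543,91,58);print("ring",(L+R)/2,np.linalg.norm(R-L))
L,R=f(292,91,58),f(467,91,58);print("inner",(L+R)/2,np.linalg.norm(R-L))
a,b=f(328,188,94),f(426,190,94);print("tab near",a,b,np.linalg.norm(a-b),"yaw",np.degrees(np.arctan2(*(b-a)[[1,0]])))
# tab feet/outer of near and far, tab-tab centre line
n=(a+b)/2;a,b=f(328,4,94),f(426,4,94);print("far",(a+b)/2,"line yaw",np.degrees(np.arctan2(*((a+b)/2-n)[[1,0]])))
for z in(260-18,260-22):
    a,b=f(270,457,z),f(532,460,z);print("wing",z,(a+b)/2,np.linalg.norm(a-b),"yaw",np.degrees(np.arctan2(*(b-a)[[1,0]])))
g=[plane(w,156+(x+.5)/4-.5,100+(y+.5)/4-.5,45,True) for x,y in((641,251),)];print(g)
```

```text
port [ 523.80919264 -120.80427412   45.        ] [ 523.82288216 -120.73719673   45.        ] dia 32.7580356841399 30.987502396368033
ring [ 523.70558746 -119.91937512   58.        ] 94.05483793461988
inner [ 523.5925157 -120.2832528   58.       ] 50.273043691907574
tab near [ 508.4534612  -143.18701867   94.        ] [ 533.75246172 -146.20301572   94.        ] 25.47814093910889 yaw -6.798378579784787
far [525.81469355 -96.79286872  94.        ] line yaw 84.38236567657103
wing 242 [ 524.87740584 -166.75777238  242.        ] 37.57386744595316 yaw -6.215372135843337
wing 238 [ 524.75311444 -168.17038358  238.        ] 38.51202132534812 yaw -6.215372135843269
[array([ 598.77276511, -176.36140739,   45.        ])]
```

Call:
{"name": "move_arm", "arguments": {
  "motion": [
    [[0,0,0,0,0.15,0,0],[0,0,0,0,0.16,0,0],[0,0,0,0,0.079,0,0],[0,0,0,0,0,-0.2,0],[0,0,0,0,0,-0.24,0],[0,0,0,0,0,-0.24,0],[0,0,0,0,0,-0.24,0],[0,0,0,0,0,-0.14,0],[0,0,0,0,0,0,0],[0,0,0,0,0,0,0]]
  ]
}}

```text
t: 7.25
position: [524.2, -121.5, 100.5]
tcp_rot: [-3.14, -0.0, 1.475]
wrist_force: [-0.5, 0.1, 0.7]
gripper_width: 24.4
grip_force: 59.1
```

Call:
{"name": "move_arm", "arguments": {
  "motion": [
    [[0,0,0,0,0,-0.01,0],[0,0,0,0,0,-0.01,0],[0,0,0,0,0,-0.01,0],[0,0,0,0,0,-0.01,0],[0,0,0,0,0,-0.01,0],[0,0,0,0,0,0,0]]
  ]
}}

```text
t: 7.75
position: [524.6, -122.4, 93.4]
tcp_rot: [3.141, 0.0, 1.474]
wrist_force: [-0.1, 0.2, -1.1]
gripper_width: 24.2
grip_force: 59.1
```

Call:
{"name": "move_arm", "arguments": {
  "motion": [
    [[0,0,0,0,0,-0.01,0],[0,0,0,0,0,-0.01,0],[0,0,0,0,0,-0.01,0],[0,0,0,0,0,-0.01,0],[0,0,0,0,0,-0.01,0],[0,0,0,0,0,0,0]]
  ]
}}

```text
t: 8.25
position: [524.3, -122.3, 85.4]
tcp_rot: [-3.141, -0.0, 1.473]
wrist_force: [-0.3, 0.1, -0.6]
gripper_width: 24.4
grip_force: 59.1
```

Run:
```python
from bench import robot
from h import *
s=robot.get_state();print(s["t"],s["position"],s["wrist_force"],s["moment"])
S,T=robot.snapshot("scene"),robot.snapshot("side")
p=[crop(S,165,90,50,72,8),crop(T,265,260,50,72,8)]
cv2.imwrite("pics/g.png",np.hstack(p))
```

```text
8.25 [ 524.32105868 -122.27887122   85.39608124] [-0.2892317   0.07228682 -0.55351135] [-0.04325591 -0.01628071  0.0278185 ]
```

View pics/g.png

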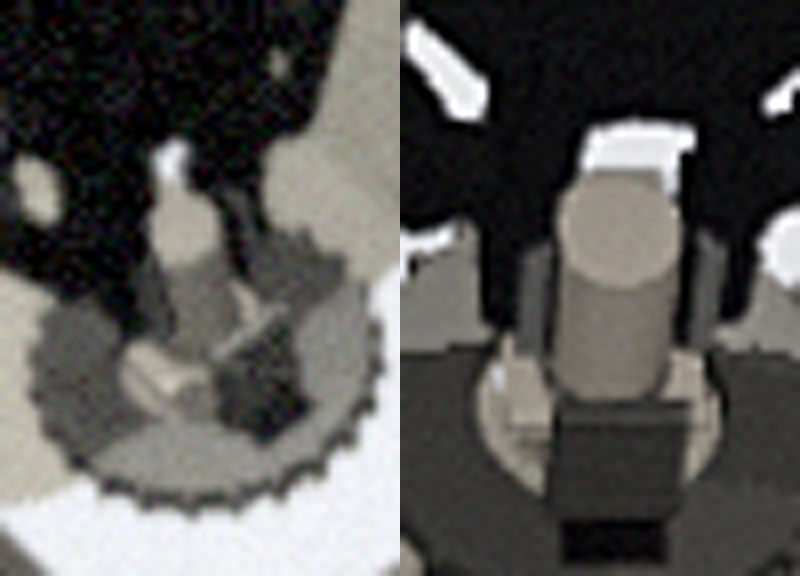

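The views show the cartridge upright between the tabs, with its spigot entering the port. There is no contact force, so I continue down.

Call:
{"name": "move_arm", "arguments": {
  "motion": [
    [[0,0,0,0,0,-0.01,0],[0,0,0,0,0,-0.01,0],[0,0,0,0,0,-0.01,0],[0,0,0,0,0,-0.01,0],[0,0,0,0,0,0,0]]
  ]
}}

```text
t: 8.77
position: [524.4, -122.3, 79.5]
tcp_rot: [-3.141, -0.0, 1.473]
wrist_force: [-0.8, -0.5, -0.9]
gripper_width: 24.2
grip_force: 59.1
```

Call:
{"name": "move_arm", "arguments": {
  "motion": [
    [[0,0,0,0,0,-0.01,0],[0,0,0,0,0,-0.01,0],[0,0,0,0,0,-0.01,0],[0,0,0,0,0,0,0]]
  ]
}}

```text
t: 9.1
position: [524.3, -122.3, 75.0]
tcp_rot: [-3.141, -0.0, 1.474]
wrist_force: [-0.0, -0.6, -0.9]
gripper_width: 24.8
grip_force: 59.1
```

Call:
{"name": "move_arm", "arguments": {
  "motion": [
    [[0,0,0,0,0,-0.01,0],[0,0,0,0,0,-0.007,0],[0,0,0,0,0,0,0]]
  ]
}}

```text
t: 9.35
position: [524.4, -122.3, 72.5]
tcp_rot: [-3.141, -0.0, 1.473]
wrist_force: [0.5, -0.1, -0.6]
gripper_width: 24.5
grip_force: 59.1
```

Call:
{"name": "move_arm", "arguments": {
  "motion": [
    [[0,0,0,0,0,-0.007,0],[0,0,0,0,0,0,0]]
  ]
}}

```text
t: 9.52
position: [524.6, -122.3, 71.7]
tcp_rot: [3.141, 0.0, 1.473]
wrist_force: [0.6, 0.0, 0.3]
gripper_width: 24.6
grip_force: 59.4
```

Call:
{"name": "move_arm", "arguments": {
  "motion": [
    [[0,0,0,0,0,-0.007,0],[0,0,0,0,0,0,0]]
  ]
}}

```text
t: 9.68
position: [524.7, -122.4, 71.5]
tcp_rot: [3.141, 0.0, 1.474]
wrist_force: [-4.0, 0.6, 18.7]
gripper_width: 24.6
grip_force: 61.7
```

Call:
{"name": "move_arm", "arguments": {
  "motion": [
    [[0,0,0,0,0,-0.005,0],[0,0,0,0,0,0,0]]
  ]
}}

```text
t: 9.85
position: [524.8, -122.4, 71.4]
tcp_rot: [3.141, 0.0, 1.474]
wrist_force: [-7.8, 2.1, 33.3]
gripper_width: 24.5
grip_force: 63.3
```

Call:
{"name": "move_arm", "arguments": {
  "motion": [
    [[0,0,0,0,0,0.009,0],[0,0,0,0,0,0,0.5],[0,0,0,0,0,0,0.7],[0,0,0,0,0,0,0.7],[0,0,0,0,0,0,0.7],[0,0,0,0,0,0,0.7]]
  ]
}}

```text
t: 10.35
position: [524.5, -122.3, 71.0]
tcp_rot: [-3.141, -0.0, 1.474]
wrist_force: [0.3, 0.1, -0.4]
gripper_width: 59.6
grip_force: 0.0
```

Call:
{"name": "move_arm", "arguments": {
  "motion": [
    [[0,0,0,0,0,0.1,0.7],[0,0,0,0,0,0.2,1],[0,0,0,0,0,0.2,1],[0,0,0,0,0,0.2,1],[0,0,0,0,-0.08,0.2,1],[0,0,0,0,-0.1,0.2,1],[0,0,0,0,-0.1,0.17,1],[0,0,0,0,-0.12,0,1],[0,0,0,0,0,0,1],[0,0,0,0,0,0,1]]
  ]
}}

```text
t: 11.18
position: [524.3, -182.9, 261.7]
tcp_rot: [3.141, -0.0, 1.472]
wrist_force: [-0.5, 0.6, -0.2]
gripper_width: 85.4
grip_force: 0.0
```

Run:
```python
from bench import robot
from h import *
s=robot.get_state();print(s["t"],s["position"],s["tcp_rot"],s["wrist_force"])
w=robot.snapshot("wrist");pickle.dump(w,open("w3.pkl","wb"))
cv2.imwrite("pics/i.png",cv2.resize(w["image"][80:230,156:356,::-1],(800,600),interpolation=cv2.INTER_CUBIC))
```

```text
11.1833 [ 524.32177558 -182.87500326  261.684264  ] [ 3.14149446e+00 -1.09210421e-05  1.47209883e+00] [-0.52187734  0.56063796 -0.17119601]
```

View pics/i.png

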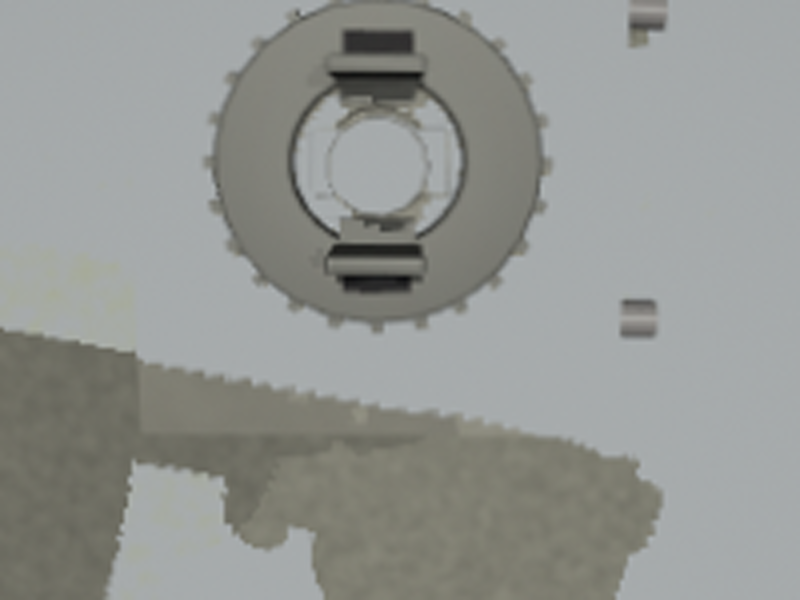

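The wrist view shows the cartridge seated, with its cap at (377,165) and wings at (310..450) between the lugs. The ring spans 217 to 543 and the tab tops are at y≈63 and 263. Next I compute the collar's centre.

Run:
```python
from h import *
w=pickle.load(open("w3.pkl","rb"))
f=lambda x,y,z:plane(w,156+(x+.5)/4-.5,80+(y+.5)/4-.5,z,True)
L,R,U,D=[f(*p,58) for p in((217,161),(543,161),(380,0),(380,320))];print("ring",(L+R)/2,(U+D)/2,np.linalg.norm(R-L),np.linalg.norm(U-D))
L,R,U,D=[f(*p,101) for p in((326,165),(429,165),(377,118),(377,213))];print("cap",(L+R)/2,(U+D)/2,np.linalg.norm(R-L),np.linalg.norm(U-D))
for n,y0,y1,xa,xb in(("far",55,72,328,425),("near",250,276,327,426)):
    for y in(y0,y1): print(n,f((xa+xb)/2,y,94),end=" ")
    print(np.linalg.norm(f(xa,y0,94)-f(xb,y0,94)))
# measure tab face rows on the centre column
im=w["image"][80:230,250].astype(int).sum(1);print(im[8:30],im[55:78])
```

```text
ring [ 523.95767903 -120.29613634   58.        ] [ 523.97813038 -120.69483484   58.        ] 94.47009366270149 93.73075428245058
cap [ 523.98279536 -120.81721746  101.        ] [ 523.84472421 -120.99132648  101.        ] 26.008259248983215 24.240215868437367
far [526.46274294 -92.44425093  94.        ] far [526.02078427 -96.86997512  94.        ] 24.87508731175085
near [ 521.35156446 -143.15632722   94.        ] near [ 520.65583133 -149.98132804   94.        ] 25.820763228474767
[171 147 147 147 152 245 367 394 376 311  73 103 174 190 205 205 205 267
 254 339 368 391] [212 344 356 377 375 365 133  98 123 265 397 366 332 237  84 123 121 149
 274 361 358 358 352]
```

Call:
{"name": "move_arm", "arguments": {
  "motion": [
    [[0,0,0.998,0,0.0414,0,1],[0,0,0.998,0,0.0414,0,1],[0,0,0.998,0,0.0414,0,1],[0,0,0.998,0,0.0414,0,1],[0,0,0.998,0,0.0414,0,1],[0,0,0.998,0,0.0414,0,1],[0,0,0.998,0,0.0414,0,1],[0,0,0.998,0,0.0414,0,1],[0,0,0.998,0,0.0414,0,1],[0,0,0.998,0,0.0414,0,1]]
  ]
}}

```text
t: 12.07
position: [523.9, -118.9, 260.8]
tcp_rot: [-3.141, -0.002, 2.524]
wrist_force: [0.1, -0.3, -0.4]
gripper_width: 85.1
grip_force: 0.0
```

Call:
{"name": "move_arm", "arguments": {
  "motion": [
    [[0,0,0.998,0,0,-0.1,1],[0,0,0.998,0,0,-0.1,1],[0,0,0.998,0,0,-0.1,1],[0,0,0.998,0,0,-0.1,1],[0,0,0.998,0,0,-0.1,1],[0,0,0,0,0,-0.2,1],[0,0,0,0,0,0,1],[0,0,0,0,0,0,1],[0,0,0,0,0,0,1]]
  ]
}}

```text
t: 12.82
position: [524.6, -119.8, 157.3]
tcp_rot: [3.141, -0.0, 3.041]
wrist_force: [1.1, -0.3, -0.1]
gripper_width: 85.6
grip_force: 0.0
```

Call:
{"name": "move_arm", "arguments": {
  "motion": [
    [[0,0,0,0,-0.006,-0.2,1],[0,0,0,0,0,-0.2,1],[0,0,0,0,0,-0.15,1],[0,0,0,0,0,-0.095,1],[0,0,0,0,0,0,1],[0,0,0,0,0,0,0.8],[0,0,0,0,0,0,0.74],[0,0,0,0,0,0,0.72],[0,0,0,0,0,0,0.72],[0,0,0,0,0,0,0.72]]
  ]
}}

```text
t: 13.65
position: [525.1, -121.3, 60.9]
tcp_rot: [-3.141, 0.001, 3.041]
wrist_force: [0.1, 0.8, -0.2]
gripper_width: 61.4
grip_force: 0.0
```

Call:
{"name": "move_arm", "arguments": {
  "motion": [
    [[0,0,0,0,0,0,0.7],[0,0,0,0,0,0,0.685],[0,0,0,0,0,0,0.67],[0,0,0,0,0,0,0.66],[0,0,0,0,0,0,0.66],[0,0,0,0,0,0,0.66]]
  ]
}}

```text
t: 14.15
position: [524.9, -121.4, 60.4]
tcp_rot: [-3.141, 0.001, 3.041]
wrist_force: [-1.8, -2.0, 7.9]
gripper_width: 56.4
grip_force: 6.7
```

Call:
{"name": "move_arm", "arguments": {
  "motion": [
    [[0,0,0,0,0,0,0.64],[0,0,0,0,0,0,0.62],[0,0,0,0,0,0,0.61],[0,0,0,0,0,0,0.6],[0,0,0,0,0,0,0.6],[0,0,0,0,0,0,0.6]]
  ]
}}

```text
t: 14.65
position: [525.0, -121.4, 60.8]
tcp_rot: [-3.141, 0.001, 3.041]
wrist_force: [-2.6, -2.1, 15.2]
gripper_width: 51.5
grip_force: 12.7
```

Run:
```python
from bench import robot
s=robot.get_state();print(s["position"],s["wrist_force"],s["moment"],s["grip_force"],s["gripper_width"])
```

```text
[ 525.02756901 -121.44231012   60.8040381 ] [-2.63722592 -2.13478246 15.2472337 ] [-0.42668038  0.45857651 -0.10675008] 12.679418921470642 51.482016566463074
```

Call:
{"name": "move_arm", "arguments": {
  "motion": [
    [[0,0,0,0,-0.003,0,0.585],[0,0,0,0,0,0,0.57],[0,0,0,0,0,0,0.56],[0,0,0,0,0,0.004,0.552],[0,0,0,0,0,0.004,0.552],[0,0,0,0,0,0,0.552],[0,0,0,0,0,0,0.552]]
  ]
}}

```text
t: 15.23
position: [524.9, -121.7, 61.5]
tcp_rot: [-3.141, 0.001, 3.041]
wrist_force: [-0.2, -0.5, 7.8]
gripper_width: 47.4
grip_force: 17.3
```

Run:
```python
from bench import robot
s=robot.get_state();print(s["position"],s["wrist_force"],s["moment"],s["grip_force"],s["gripper_width"])
```

```text
[ 524.94979246 -121.71432543   61.48419941] [-0.15791594 -0.52488862  7.82751673] [-0.24959226 -0.1433518  -0.11493136] 17.326155602931976 47.43402848105377
```

Call:
{"name": "move_arm", "arguments": {
  "motion": [
    [[0,0,-0.1,0,0,0,0.552],[0,0,-0.2,0,0,0,0.552],[0,0,-0.2,0,0,0,0.552],[0,0,-0.2,0,0,0,0.552],[0,0,-0.2,0,0,0,0.552],[0,0,-0.1,0,0,0,0.552]]
  ]
}}

```text
t: 15.73
position: [525.0, -121.7, 61.5]
tcp_rot: [-3.141, 0.001, 2.935]
wrist_force: [-0.4, -1.4, 8.2]
gripper_width: 47.7
grip_force: 17.3
```

```bash
cat > st.py <<'E'
from bench import robot
import numpy as np
s=robot.get_state();print(s["t"],s["position"].round(1),s["tcp_rot"].round(4),"F",s["wrist_force"].round(1),"M",s["moment"].round(3),round(s["grip_force"],1),round(s["gripper_width"],1),"eff6",s["effort"].round(2)[5])
E
python3 st.py
```

```text
15.7333 [ 525.  -121.7   61.5] [-3.1415e+00  9.0000e-04  2.9353e+00] F [-0.4 -1.4  8.2] M [-0.295 -0.079  0.03 ] 17.3 47.7 eff6 0.0
```

Call:
{"name": "move_arm", "arguments": {
  "motion": [
    [[0,0,-0.3,0,0,0,0.552],[0,0,-0.3,0,0,0,0.552],[0,0,-0.3,0,0,0,0.552],[0,0,-0.3,0,0,0,0.552],[0,0,-0.3,0,0,0,0.552],[0,0,-0.3,0,0,0,0.552],[0,0,-0.2,0,0,0,0.552],[0,0,0,0,0,0,0.552]]
  ]
}}

```text
t: 16.4
position: [525.0, -121.8, 61.5]
tcp_rot: [3.142, 0.001, 2.726]
wrist_force: [-0.1, -2.5, 7.2]
gripper_width: 47.8
grip_force: 17.3
```

```bash
python3 st.py
```

```text
16.4 [ 525.  -121.8   61.5] [3.1416e+00 1.0000e-03 2.7256e+00] F [-0.1 -2.5  7.2] M [-0.446 -0.141 -0.018] 17.3 47.8 eff6 0.8
```

Call:
{"name": "move_arm", "arguments": {
  "motion": [
    [[0,0,-0.3,0,0,0,0.552],[0,0,-0.4,0,0,0,0.552],[0,0,-0.4,0,0,0,0.552],[0,0,-0.4,0,0,0,0.552],[0,0,-0.4,0,0,0,0.552],[0,0,-0.4,0,0,0,0.552],[0,0,-0.4,0,0,0,0.552],[0,0,-0.4,0,0,0,0.552],[0,0,-0.4,0,0,0,0.552],[0,0,-0.3,0,0,0,0.552]]
  ]
}}

```text
t: 17.23
position: [525.1, -122.0, 61.5]
tcp_rot: [3.141, 0.001, 2.327]
wrist_force: [1.3, -4.1, 7.3]
gripper_width: 47.4
grip_force: 17.3
```

```bash
python3 st.py;  python3 - <<'E'
from bench import robot
from h import *
S,T=robot.snapshot("scene"),robot.snapshot("side")
cv2.imwrite("pics/j.png",np.hstack([crop(S,155,90,70,72,5),crop(T,255,260,70,72,5)]))
E
```

```text
17.2333 [ 525.1 -122.    61.5] [3.1412e+00 1.2000e-03 2.3270e+00] F [ 1.3 -4.1  7.3] M [-0.763 -0.049  0.055] 17.3 47.4 eff6 -0.82
```

View pics/j.png

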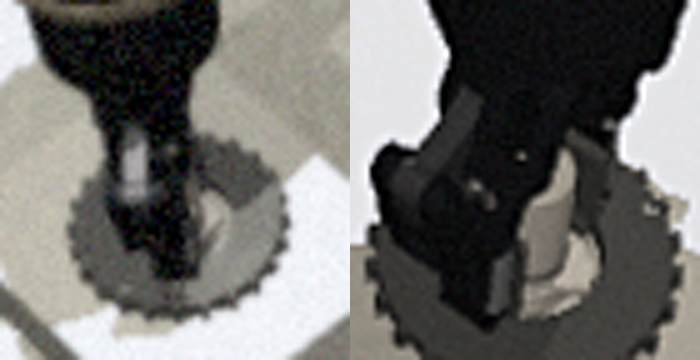

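Call:
{"name": "move_arm", "arguments": {
  "motion": [
    [[0,0,-0.2,0,-0.003,0,0.552],[0,0,-0.2,0,0,0,0.552],[0,0,-0.2,0,0,0,0.552],[0,0,0,0,0,0,0.552]]
  ]
}}

```text
t: 17.67
position: [524.9, -122.2, 61.5]
tcp_rot: [3.141, 0.001, 2.265]
wrist_force: [-0.8, -2.5, 8.4]
gripper_width: 47.4
grip_force: 17.3
```

```bash
python3 st.py
```

```text
17.6667 [ 524.9 -122.2   61.5] [3.1413e+00 7.0000e-04 2.2648e+00] F [-0.8 -2.5  8.4] M [-0.379 -0.073 -0.027] 17.3 47.4 eff6 0.71
```

Call:
{"name": "move_arm", "arguments": {
  "motion": [
    [[0,0,-0.15,0,0,0,0.552],[0,0,-0.15,0,0,0,0.552],[0,0,0,0,0,0,0.552]]
  ]
}}

```text
t: 17.92
position: [524.9, -122.2, 61.5]
tcp_rot: [3.141, 0.001, 2.234]
wrist_force: [-0.1, -1.8, 7.0]
gripper_width: 47.5
grip_force: 17.3
```

```bash
python3 st.py
```

```text
17.9167 [ 524.9 -122.2   61.5] [3.1412e+00 7.0000e-04 2.2339e+00] F [-0.1 -1.8  7. ] M [-0.387  0.045 -0.042] 17.3 47.5 eff6 0.53
```

Call:
{"name": "move_arm", "arguments": {
  "motion": [
    [[0,0,-0.15,0,0,0,0.552],[0,0,-0.15,0,0,0,0.552],[0,0,0,0,0,0,0.552]]
  ]
}}

```text
t: 18.17
position: [524.9, -122.2, 61.5]
tcp_rot: [3.141, 0.001, 2.202]
wrist_force: [0.4, -2.4, 8.2]
gripper_width: 47.6
grip_force: 17.3
```

```bash
python3 st.py
```

```text
18.1667 [ 524.9 -122.2   61.5] [3.1412e+00 7.0000e-04 2.2024e+00] F [ 0.4 -2.4  8.2] M [-0.467 -0.003 -0.031] 17.3 47.6 eff6 0.53
```

Call:
{"name": "move_arm", "arguments": {
  "motion": [
    [[0,0,-0.15,0,0,0,0.552],[0,0,-0.15,0,0,0,0.552],[0,0,0,0,0,0,0.552]]
  ]
}}

```text
t: 18.42
position: [524.9, -122.3, 61.5]
tcp_rot: [3.141, 0.001, 2.171]
wrist_force: [-1.8, -3.3, 7.4]
gripper_width: 47.2
grip_force: 17.3
```

```bash
python3 st.py
```

```text
18.4167 [ 524.9 -122.3   61.5] [3.1412e+00 7.0000e-04 2.1711e+00] F [-1.8 -3.3  7.4] M [-0.41   0.029 -0.015] 17.3 47.2 eff6 0.53
```

Call:
{"name": "move_arm", "arguments": {
  "motion": [
    [[0,0,-0.15,0,0,0,0.552],[0,0,-0.15,0,0,0,0.552],[0,0,0,0,0,0,0.552]]
  ]
}}

```text
t: 18.67
position: [524.9, -122.3, 61.5]
tcp_rot: [3.141, 0.001, 2.14]
wrist_force: [-0.1, -2.7, 7.9]
gripper_width: 47.1
grip_force: 17.3
```

```bash
python3 st.py
```

```text
18.6667 [ 524.9 -122.3   61.5] [3.1412e+00 7.0000e-04 2.1396e+00] F [-0.1 -2.7  7.9] M [-0.441  0.036 -0.047] 17.3 47.1 eff6 0.53
```

Call:
{"name": "move_arm", "arguments": {
  "motion": [
    [[0,0,-0.15,0,0,0,0.552],[0,0,-0.15,0,0,0,0.552],[0,0,0,0,0,0,0.552]]
  ]
}}

```text
t: 18.92
position: [524.9, -122.3, 61.5]
tcp_rot: [3.141, 0.001, 2.108]
wrist_force: [-0.9, -3.4, 7.4]
gripper_width: 47.3
grip_force: 17.3
```

```bash
python3 st.py
```

```text
18.9167 [ 524.9 -122.3   61.5] [3.1412e+00 7.0000e-04 2.1082e+00] F [-0.9 -3.4  7.4] M [-0.522  0.035  0.031] 17.3 47.3 eff6 0.53
```

Call:
{"name": "move_arm", "arguments": {
  "motion": [
    [[0,0,-0.15,0,0,0,0.552],[0,0,-0.15,0,0,0,0.552],[0,0,0,0,0,0,0.552]]
  ]
}}

```text
t: 19.17
position: [524.9, -122.3, 61.5]
tcp_rot: [3.141, 0.001, 2.077]
wrist_force: [0.7, -2.6, 7.3]
gripper_width: 47.4
grip_force: 17.3
```

```bash
python3 st.py
```

```text
19.1667 [ 524.9 -122.3   61.5] [3.1412e+00 7.0000e-04 2.0768e+00] F [ 0.7 -2.6  7.3] M [-0.549  0.044 -0.043] 17.3 47.4 eff6 0.53
```

Call:
{"name": "move_arm", "arguments": {
  "motion": [
    [[0,0,-0.15,0,0,0,0.552],[0,0,-0.15,0,0,0,0.552],[0,0,0,0,0,0,0.552]]
  ]
}}

```text
t: 19.42
position: [524.9, -122.3, 61.5]
tcp_rot: [3.141, 0.001, 2.045]
wrist_force: [-0.6, -2.4, 8.3]
gripper_width: 47.1
grip_force: 17.3
```

```bash
python3 st.py
```

```text
19.4167 [ 524.9 -122.3   61.5] [3.1411e+00 7.0000e-04 2.0454e+00] F [-0.6 -2.4  8.3] M [-0.582  0.06  -0.031] 17.3 47.1 eff6 0.53
```

Call:
{"name": "move_arm", "arguments": {
  "motion": [
    [[0,0,-0.15,0,0,0,0.552],[0,0,-0.15,0,0,0,0.552],[0,0,0,0,0,0,0.552]]
  ]
}}

```text
t: 19.67
position: [524.9, -122.3, 61.5]
tcp_rot: [3.141, 0.001, 2.014]
wrist_force: [0.4, -3.4, 8.1]
gripper_width: 47.6
grip_force: 17.3
```

```bash
python3 st.py
```

```text
19.6667 [ 524.9 -122.3   61.5] [3.1411e+00 7.0000e-04 2.0140e+00] F [ 0.4 -3.4  8.1] M [-0.566  0.068 -0.003] 17.3 47.6 eff6 0.53
```

Call:
{"name": "move_arm", "arguments": {
  "motion": [
    [[0,0,-0.15,0,0,0,0.552],[0,0,-0.15,0,0,0,0.552],[0,0,0,0,0,0,0.552]]
  ]
}}

```text
t: 19.92
position: [524.9, -122.3, 61.5]
tcp_rot: [3.141, 0.001, 1.983]
wrist_force: [-0.1, -3.7, 8.6]
gripper_width: 47.7
grip_force: 17.3
```

```bash
python3 st.py
```

```text
19.9167 [ 524.9 -122.3   61.5] [3.1412e+00 7.0000e-04 1.9826e+00] F [-0.1 -3.7  8.6] M [-0.603  0.055 -0.037] 17.3 47.7 eff6 0.53
```

Call:
{"name": "move_arm", "arguments": {
  "motion": [
    [[0,0,-0.15,0,-0.003,0,0.552],[0,0,-0.15,0,0,0,0.552],[0,0,0,0,0,0,0.552]]
  ]
}}

```text
t: 20.17
position: [524.7, -122.5, 61.5]
tcp_rot: [3.141, 0.0, 1.951]
wrist_force: [-0.9, 1.0, 9.7]
gripper_width: 47.4
grip_force: 17.4
```

```bash
python3 st.py
```

```text
20.1667 [ 524.7 -122.5   61.5] [3.1414e+00 2.0000e-04 1.9510e+00] F [-0.9  1.   9.7] M [-0.102  0.09  -0.08 ] 17.4 47.4 eff6 0.53
```

Call:
{"name": "move_arm", "arguments": {
  "motion": [
    [[0,0,-0.15,0,0,0,0.552],[0,0,-0.15,0,0,0,0.552],[0,0,0,0,0,0,0.552]]
  ]
}}

```text
t: 20.42
position: [524.7, -122.5, 61.4]
tcp_rot: [3.141, 0.0, 1.92]
wrist_force: [-1.2, 0.4, 9.2]
gripper_width: 47.2
grip_force: 17.4
```

```bash
python3 st.py
```

```text
20.4167 [ 524.7 -122.5   61.4] [3.1414e+00 2.0000e-04 1.9197e+00] F [-1.2  0.4  9.2] M [-0.082  0.122  0.01 ] 17.4 47.2 eff6 0.53
```

Turned 1.12 rad so far, and the forces look good.

Call:
{"name": "move_arm", "arguments": {
  "motion": [
    [[0,0,-0.15,0,0,0,0.552],[0,0,-0.15,0,0,0,0.552],[0,0,0,0,0,0,0.552]]
  ]
}}

```text
t: 20.67
position: [524.7, -122.5, 61.5]
tcp_rot: [3.141, 0.0, 1.889]
wrist_force: [-0.6, 0.1, 9.3]
gripper_width: 47.3
grip_force: 17.5
```

```bash
python3 st.py
```

```text
20.6667 [ 524.7 -122.5   61.5] [3.1414e+00 3.0000e-04 1.8888e+00] F [-0.6  0.1  9.3] M [-0.118  0.088  0.375] 17.5 47.3 eff6 0.95
```

Call:
{"name": "move_arm", "arguments": {
  "motion": [
    [[0,0,-0.15,0,0,0,0.552],[0,0,-0.15,0,0,0,0.552],[0,0,0,0,0,0,0.552]]
  ]
}}

```text
t: 20.92
position: [524.7, -122.5, 61.5]
tcp_rot: [3.141, 0.0, 1.857]
wrist_force: [-0.5, -0.3, 9.2]
gripper_width: 47.4
grip_force: 17.5
```

```bash
python3 st.py
```

```text
20.9167 [ 524.7 -122.5   61.5] [3.1415e+00 3.0000e-04 1.8575e+00] F [-0.5 -0.3  9.2] M [-0.124  0.101  0.395] 17.5 47.4 eff6 0.96
```

The stop shows as Mz jumping to 0.38 N·m at about 1.14 rad. I ease the torque off and open the fingers.

Call:
{"name": "move_arm", "arguments": {
  "motion": [
    [[0,0,0.15,0,0,0,0.552],[0,0,0.12,0,0,0,0.552],[0,0,0,0,0,0,0.552]]
  ]
}}

```text
t: 21.17
position: [524.7, -122.5, 61.5]
tcp_rot: [3.141, 0.0, 1.887]
wrist_force: [-0.0, -0.1, 9.1]
gripper_width: 47.1
grip_force: 17.4
```

```bash
python3 st.py
```

```text
21.1667 [ 524.7 -122.5   61.5] [3.1414e+00 2.0000e-04 1.8871e+00] F [-0.  -0.1  9.1] M [-0.131  0.152  0.06 ] 17.4 47.1 eff6 -0.45
```

Call:
{"name": "move_arm", "arguments": {
  "motion": [
    [[0,0,0,0,0,0,0.59],[0,0,0,0,0,0,0.63],[0,0,0,0,0,0,0.67],[0,0,0,0,0,0,0.7],[0,0,0,0,0,0,0.8],[0,0,0,0,0,0,1],[0,0,0,0,0,0,1],[0,0,0,0,0,0,1],[0,0,0,0,0,0,1]]
  ]
}}

```text
t: 21.92
position: [524.5, -122.5, 61.3]
tcp_rot: [3.141, 0.0, 1.886]
wrist_force: [-0.6, 0.7, 0.1]
gripper_width: 85.2
grip_force: 0.0
```

```bash
python3 st.py
```

```text
21.9167 [ 524.5 -122.5   61.3] [3.1415e+00 1.0000e-04 1.8861e+00] F [-0.6  0.7  0.1] M [-0.043  0.012  0.011] 0.0 85.2 eff6 0.0
```

Released with no contact. I lift away and check the lock from above.

Call:
{"name": "move_arm", "arguments": {
  "motion": [
    [[0,0,0,0,0,0.1,1],[0,0,0,0,0,0.2,1],[0,0,0,0,0,0.25,1],[0,0,0,0,0,0.25,1],[0,0,0,0,-0.08,0.25,1],[0,0,0,0,-0.1,0.25,1],[0,0,0,0,-0.1,0.03,1],[0,0,0,0,-0.12,0,1],[0,0,0,0,0,0,1],[0,0,0,0,0,0,1]]
  ]
}}

```text
t: 22.75
position: [524.3, -183.0, 260.7]
tcp_rot: [3.142, -0.0, 1.885]
wrist_force: [0.5, -0.5, 0.4]
gripper_width: 85.4
grip_force: 0.0
```

Run:
```python
from bench import robot
from h import *
s=robot.get_state();print(s["t"],s["position"],s["tcp_rot"],s["wrist_force"])
w=robot.snapshot("wrist");pickle.dump(w,open("w4.pkl","wb"))
u,v=(int(a) for a in proj(w,(524,-120.6,70),True));print(u,v)
cv2.imwrite("pics/k.png",cv2.resize(w["image"][v-40:v+50,u-60:u+60,::-1],(800,600),interpolation=cv2.INTER_CUBIC))
```

```text
22.75 [ 524.27800698 -182.97643684  260.72414713] [ 3.14154946e+00 -2.89717906e-05  1.88471720e+00] [ 0.45897014 -0.51590542  0.38931169]
272 122
```

View pics/k.png

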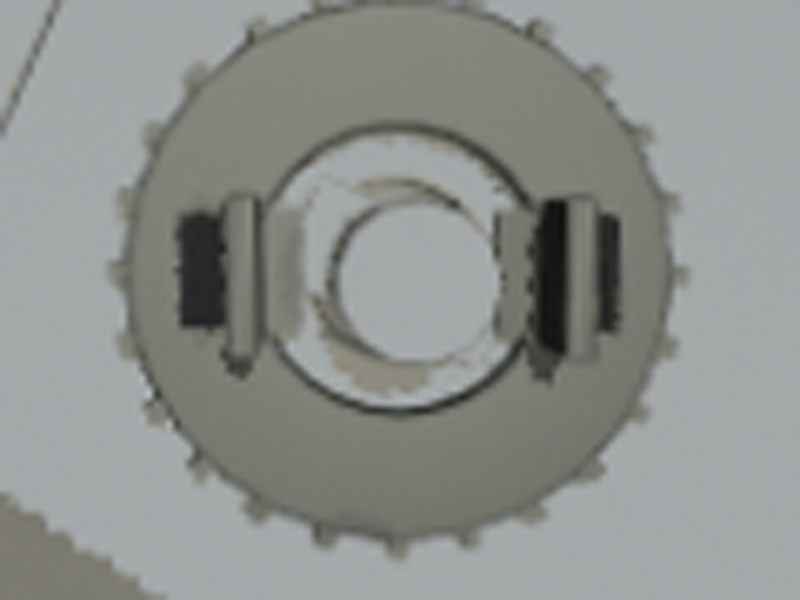

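The view shows the collar turned, tabs at (243,270) and (583,275), lugs over the wings and the cartridge upright. I check the distance over the tabs and the turn angle.

Run:
```python
from h import *
w=pickle.load(open("w4.pkl","rb"))
f=lambda x,y,z:plane(w,212+(x+.5)*120/800-.5,82+(y+.5)*90/600-.5,z,True)
a,b=f(227,270,94),f(600,275,94);print(np.linalg.norm(a-b),(a+b)/2,np.degrees(np.arctan2(*(b-a)[[1,0]])))
c=f(227,195,94),f(227,355,94);print("width",np.linalg.norm(c[0]-c[1]))
L,R=f(333,285,101),f(500,285,101);print("cap",(L+R)/2,np.linalg.norm(L-R))
for p,z in ((a,94),(b,94)): print(np.linalg.norm(p[:2]-[523.9,-120.6]))
```

```text
58.01157501654124 [ 523.06451079 -119.71463081   94.        ] 17.791489914177777
width 24.999342711417217
cap [ 523.54230613 -121.51521767  101.        ] 25.348408297971265
29.55120852363915
28.50195316762552
```

```bash
python3 -c "
from bench import robot
print(robot.finish_job())"
```

```text
the job is handed in; nothing more can be done
None
```

I handed the job in, but no verdict came back. The last picture shows the cartridge upright in the port and the collar turned about 1.15 rad to its stop. Both tabs were out, at 58 mm across, and the arm was clear. I felt the stop at about 0.39 N m, under the 0.45 N m limit, and the vials were not touched.

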